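# Glue up a stepped foot blank in the curing press

## Task

Glue up the blank for a turned table foot: first move the iron weight from the round plate of the curing press to the cork mat, then stack all the wooden discs that lie on the bench in the centre of the plate, the largest at the bottom and each next smaller one on top, flat and centred (either face up). When the stack is complete set the iron weight upright on the middle of it, and only then turn the timer dial to the two-bar mark. Leave the sanding block, the wax tin and the tape roll where they are.

Things in the scene. Friction and masses are not known exactly. Their poses are not given: they have to be found in the camera images.
- press: The curing press, fixed to the bench: white enamelled housing 220 mm (its x) by 340 mm (its y), top 45 mm above the bench, with an aluminium pressing plate on its +y half and a black dial panel on its -y half. Origin: centre of its underside on the bench; z up, yaw varies.
- plate_center (a point): Centre of the top face of the round aluminium pressing plate (160 mm across, 12 mm proud of the housing, top 57 mm above the bench, three fine concentric rings of radius 30, 45 and 60 mm). This is where the stack belongs. Axes as press.
- dial (a joint): Timer dial on the black panel, rad, growing clockwise seen from above. Four sprung click positions: 0 = white dot (off), 0.7 = one white bar, 1.4 = two orange bars, 2.1 = three white bars; stops just beyond 0 and 2.1. Starts at 0 or 0.7. It snaps into the nearest click when let go; turning it over a click takes about 0.08 N m.
- dial_grip (a point): On the dial's vertical axis, 69 mm above the bench, 183 mm from plate_center. Round skirt 50 mm across, top at 55 mm; on it a bar grip 46 mm long, 13 mm wide, top at 80 mm, with a white pointer line on one half. The pointer's (bar's) direction is 1.05 - dial (rad, counter-clockwise from above, from the x axis of press). This point turns with the dial; its axes equal press at dial 0.
- weight: Cast-iron pressing weight, about 0.7 kg: round base 66 mm across and 28 mm high, and on it a wooden knob 28 mm across from 30 to 56 mm above its underside, to lift it by. Origin: centre of its underside; z up. Starts standing on the pressing plate.
- mat: Round cork mat lying fixed on the bench, 90 mm across, 4 mm thick. Origin: centre of its underside. The weight is parked here.
- disc68: Flat wooden disc of the blank, 68 mm across, 14 mm thick, dark brown, both faces alike with a tiny dark centre mark. Origin: centre of the face that is down at the start; z from there to the other face. Lies flat on the bench at the start, or is absent (only 3 to 5 of the five discs are there).
- disc61: Flat wooden disc of the blank, 61 mm across, 14 mm thick, pale, light, both faces alike with a tiny dark centre mark. Origin: centre of the face that is down at the start; z from there to the other face. Lies flat on the bench at the start, or is absent (only 3 to 5 of the five discs are there).
- disc54: Flat wooden disc of the blank, 54 mm across, 14 mm thick, reddish brown, both faces alike with a tiny dark centre mark. Origin: centre of the face that is down at the start; z from there to the other face. Lies flat on the bench at the start, or is absent (only 3 to 5 of the five discs are there).
- disc47: Flat wooden disc of the blank, 47 mm across, 14 mm thick, yellowish tan, both faces alike with a tiny dark centre mark. Origin: centre of the face that is down at the start; z from there to the other face. Lies flat on the bench at the start, or is absent (only 3 to 5 of the five discs are there).
- disc40: Flat wooden disc of the blank, 40 mm across, 14 mm thick, nearly black-brown, both faces alike with a tiny dark centre mark. Origin: centre of the face that is down at the start; z from there to the other face. Lies flat on the bench at the start, or is absent (only 3 to 5 of the five discs are there).
- cork_block: Cork sanding block 70 x 42 x 28 mm. Origin: centre of its underside. Not part of the job.
- wax_tin: Low wax tin 60 mm across, 36 mm high. Origin: centre of its underside. Not part of the job.
- tape_roll: Roll of masking tape lying flat, 96 mm across, 24 mm high. Origin: centre of its underside. Not part of the job.
Not all that is in view belongs to the job. What is shaped like the disc47 but pink is not meant.

How it is judged (in metres and radians):
On the way, in this order (a step that is already met when the one before it is completed fails the run):
1. The iron weight stands on the cork mat (horizontal distance between weight and mat below 0.025 m and height (world z) of weight below 0.01 m and angle between weight's own z axis and vertical below 0.06 rad and linear speed of weight below 0.02 m/s), for 0.2 s.
2. All discs are stacked on the plate, largest at the bottom, centred and flat (horizontal distance between each of disc68, disc61, disc54, disc47, disc40 and plate_center below 0.006 m and linear speed of each of disc68, disc61, disc54, disc47, disc40 below 0.02 m/s and contact force between each of disc68, disc61, disc54, disc47, disc40 and the fingers below 0.2 N and ((angle between disc68's own z axis and vertical below 0.06 rad and z of each of disc61, disc54, disc47, disc40 in the frame of disc68 above 0.011 m) or (angle between disc68's own z axis and vertical above 3.08 rad and z of each of disc61, disc54, disc47, disc40 in the frame of disc68 below 0.007 m)) and ((angle between disc61's own z axis and vertical below 0.06 rad and z of each of disc54, disc47, disc40 in the frame of disc61 above 0.011 m) or (angle between disc61's own z axis and vertical above 3.08 rad and z of each of disc54, disc47, disc40 in the frame of disc61 below 0.007 m)) and ((angle between disc54's own z axis and vertical below 0.06 rad and z of each of disc47, disc40 in the frame of disc54 above 0.011 m) or (angle between disc54's own z axis and vertical above 3.08 rad and z of each of disc47, disc40 in the frame of disc54 below 0.007 m)) and ((angle between disc47's own z axis and vertical below 0.06 rad and z of disc40 in the frame of disc47 above 0.011 m) or (angle between disc47's own z axis and vertical above 3.08 rad and z of disc40 in the frame of disc47 below 0.007 m)) and (angle between disc40's own z axis and vertical below 0.06 rad or angle between disc40's own z axis and vertical above 3.08 rad)), for 0.3 s.
3. The weight stands upright on the middle of the stack (horizontal distance between weight and plate_center below 0.009 m and angle between weight's own z axis and vertical below 0.06 rad and linear speed of weight below 0.02 m/s and contact force between weight and the fingers below 0.2 N and z of each of disc68, disc61, disc54, disc47, disc40 in the frame of weight below 0.007 m), for 0.3 s.
4. The timer dial is at the two-bar mark (value of joint dial between 1.25 and 1.55 rad), for 0.2 s.
At the end, for the whole second after the job is handed in: Every disc present lies flat (within 0.06 rad, either face up) in one stack, centred within 6 mm of the plate's centre and above all larger discs; the weight stands upright on top within 9 mm of that centre; the dial is within 0.15 rad of the two-bar mark (1.4 rad); all at rest, released (all of step 2 and all of step 3 and all of step 4); the robot touches nothing.
It fails at once if Something that is not part of the job (sanding block, wax tin, tape roll) was moved by more than 40 mm (distance of any of cork_block, wax_tin, tape_roll from where it was at the start of the episode above 0.04 m).
Of disc68, disc61, disc54, disc47, disc40 only 3 to 5 are there at a start; the rules pass over those that are not, and their reading is None.
At some moment in a run one of disc54, disc47, disc40 may be knocked a few centimetres aside while the robot is not near it.
Once in a run the grip may slacken for a moment while it holds something.
It also fails if it takes over 210 s, if anything falls off the work surface, if the arm or the gripper's body presses on something with over 40 N, if the wrist force passes 120 N, or if a joint passes its speed limit or range.

## Robot

A 6-joint arm with a two-finger parallel gripper is mounted at the origin on the work surface. World frame = base frame: x ahead of the robot, y to its left, z up, the work surface at z = 0. Lengths are in mm, angles in rad, forces in N, time in s.
With the tool pointing down it reaches from about 375 to 975 mm from the base axis. Payload 3.8 kg.
Tool frame: the origin (TCP) lies between the finger pads; the fingertips stand 14 mm ahead of it and the grasp point (between the pads) lies 5 mm behind it; z points along the fingers, y is the line along which they close (so a half turn about z gives the same grasp; the last joint's range is limited). The gripper opens to 88 mm and grips with 3 to 60 N. Pads are 18 mm wide; open, the fingers measure 123 mm over their backs; the gripper's body (75 mm by 187 mm) begins 45 mm behind the grasp point.
Start: joints at [-1.235, 0.264, 1.604, -0, 1.274, -0.037], TCP at [245.846, -628.632, 252.706] pointing down, gripper open.
Joint ranges: [-2.63, 2.63], [-0.94, 2.18], [0.31, 2.57], [-1.31, 4.45], [0, 2.66], [-2.55, 2.55]. Speed limits (rad/s): [2.57, 2.57, 3.14, 3.14, 3.14, 3.14].

## Interface

Orientations are given as a 3x3 rotation matrix whose columns are the frame's x, y, z axes.
In Python, from plant import r, eyes, spotter gives the robot as it stands.
- The arm moves only by the shell command python3 -m jog 'ROWS'. ROWS is JSON, a list of rows, each a list of 3 entries, a list of its own where there are three numbers: the shift along the tool's x, y, z in m, then the turn, a rotation vector about the tool's x, y, z in rad, then the opening, from -1 (shut) to 1 (fully open). In form: [[[tx, ty, tz], [wx, wy, wz], gripper], ...]. A call has 1 to 10 rows; each row is the pose to reach, as a shift and turn from the pose commanded when the call began, along the tool's axes at that moment; what a row does not reach only later rows make up. A row lasts 1/12 s, in which the tool goes at most 41.7 mm and 7.16 degrees, less where a joint would pass 70% of its speed; a pose out of reach is approached as far as the arm can. A call with a gripper value outside its range is refused whole. The fingers move at their own pace and stop on an object; the grip force is fixed at half the most. Time passes only in rows, so rows that repeat a pose let the fingers close. It gives the time, the measured TCP pose, the force, the opening and the grip force at its end, in the units of the state.
- r.state(): the state, without advancing time (a new reading comes with each control period).
- eyes.grab_frame(name): name is "scene" or "top" or "wrist"; returns a dict with "color" (384x512x3 uint8, red, green, blue), "range_z" (384x512 float32, mm along the optical axis (not along the pixel's ray), 0 where there is no reading), "mtx" (3x3 intrinsics, pixels), "world_to_cam" (4x4, takes a point from world to camera coordinates); the wrist camera has in their place "T_tool_cam" (4x4, takes a point from camera to tool coordinates, whose origin is the TCP and whose axes are the flange's). Camera axes: x right, y up, looking along -z (the intrinsics and any distortion apply to the point x, -y, -z); pixel columns grow to the right and rows downward; lengths in mm; the calibration is good to about 2 mm. A picture is of the moment at which its call begins: read the wrist's pose just before it.
- r.close_job(): hands the job in; it is judged then, once.
Trained networks look in the newest picture that a camera, given by its name, has taken for a name from the list of things; names that differ only in an ending like _2 or _b are one class to them, and where a whole thing is asked for, a point or a joint stands for the part that bears it (a point fixed in the world has none). Each returns a list of dicts, best first, with "conf" (0 to 1); they miss things now and then, are a little off and sometimes report something else, mostly with a low value. They report only what shows in the picture. A call takes as long as a camera call. They do not tell look-alikes from the thing itself.
- spotter.find_in(camera, target): "xyz" ([x, y, z] in mm, in the coordinates of the camera as it stood for that picture, good to about 4 mm: the middle of the surface that is visible of it).
- spotter.cut_out(camera, target): "mask" (384x512 bool, what is visible of it).
- spotter.spot_point(camera, target): "xyz" ([x, y, z] in mm, in the coordinates of the camera as it stood for that picture, good to about 4 mm: a listed point, or the origin of a listed thing).
The state is a dict: "time_s": time; "qpos": joint angles; "joint_vel": joint speeds; "joint_torque": joint torques, N m; "tool_pos": TCP position; "tool_rot": TCP orientation; "ft_force": force on the tool from outside, world axes, zero at the start; "torque": the same for the moment, N m; "opening": finger opening in mm; "gripper_force": force on a finger pad.
Only numpy, scipy, OpenCV 4.12 (cv2) and the standard library are available. Lean on these libraries where they do the work, as an engineer would, in place of code of your own. Each camera call takes 0.05 s, during which the arm holds its last target. There are 200 camera calls.

## Working session

There is one attempt and no reset: what is moved stays moved. The work goes in short steps, Python scripts to look and compute and a shell command to move; the robot and the scene stay as the last step left them, time stands still between calls to the robot, and variables do not carry over. Pictures are saved under pics/ and viewed, at most 14 in all, crops included, and the job is handed in when it is done.

```bash
ls; mkdir -p pics; cat > h.py <<'E'
import numpy as np,cv2
from plant import r,eyes,spotter
def pts(f,T=None):
    """HxWx3 world points (mm)"""
    z=f["range_z"].astype(float);K=f["mtx"];h,w=z.shape
    u,v=np.meshgrid(np.arange(w),np.arange(h))
    p=np.stack([(u-K[0,2])/K[0,0]*z,-(v-K[1,2])/K[1,1]*z,-z],-1)
    if T is None: T=np.linalg.inv(f["world_to_cam"])
    q=p@T[:3,:3].T+T[:3,3]; q[z==0]=np.nan
    return q
def wristT(f,s):
    T=np.eye(4);T[:3,:3]=np.array(s["tool_rot"]);T[:3,3]=s["tool_pos"]
    return T@np.array(f["T_tool_cam"])
def save(n,im): cv2.imwrite("pics/"+n+".png",cv2.cvtColor(im,cv2.COLOR_RGB2BGR))
E
python3 - <<'E'
from h import *
s=r.state();print(s)
f=eyes.grab_frame("top");g=eyes.grab_frame("scene")
im=np.vstack([f["color"]]);save("top",cv2.resize(im,(800,600)));save("scene",g["color"])
print(f["mtx"],f["world_to_cam"])
np.save("top.npy",pts(f))
E
```

```text
pics
{'time_s': 0.0, 'qpos': array([-1.23493315e+00,  2.64759584e-01,  1.60533096e+00, -1.33123787e-05,
        1.27370994e+00, -3.68996122e-02]), 'joint_vel': array([ 8.15819410e-04, -4.85382943e-04, -8.88927591e-05, -1.38762128e-03,
        7.12571253e-04, -9.58076266e-04]), 'joint_torque': array([ 1.64130420e-04, -5.02108812e+01, -3.56877172e+01,  7.26936548e-02,
        2.91347044e-02, -1.42870795e-04]), 'tool_pos': array([ 245.60342653, -628.01782242,  251.40688232]), 'tool_rot': array([[ 9.31323323e-01,  3.64192697e-01, -7.39685038e-04],
       [ 3.64193442e-01, -9.31321002e-01,  2.08027786e-03],
       [ 6.87377925e-05, -2.20679973e-03, -9.99997563e-01]]), 'ft_force': array([0.4653164 , 0.38704254, 0.21394057]), 'torque': array([ 0.00568315, -0.00828286,  0.0241248 ]), 'gripper_force': 0.0, 'opening': 88.08310272873176}
[[470.89314342   0.         257.46937272]
 [  0.         470.89314342 191.74221476]
 [  0.           0.           1.        ]] [[ 2.07236873e-02 -9.99750190e-01 -8.37170936e-03 -2.31526697e+01]
 [ 9.87587324e-01  1.91661127e-02  1.55897203e-01 -5.20281599e+02]
 [-1.55697806e-01 -1.14985589e-02  9.87737808e-01 -1.25006773e+03]
 [ 0.00000000e+00  0.00000000e+00  0.00000000e+00  1.00000000e+00]]
```

View pics/top.png

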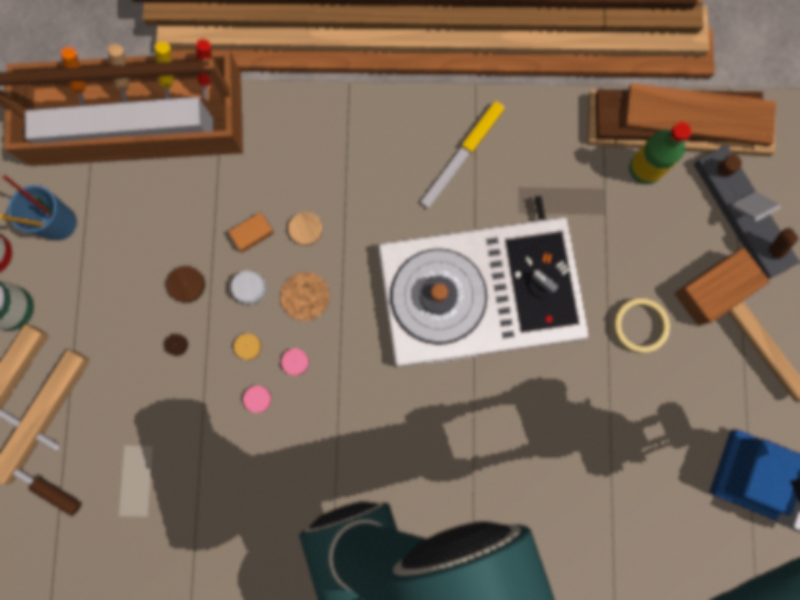

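View pics/scene.png

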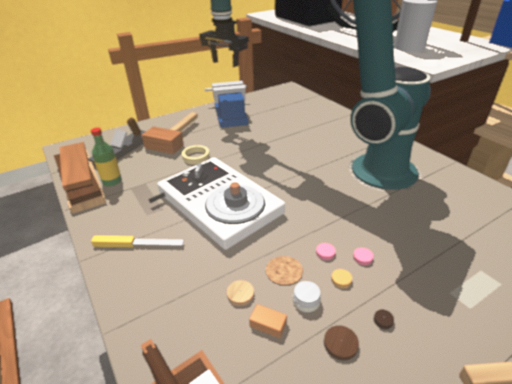

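The top view shows disc68 (185,284), disc61 (305,228), disc47 (247,346) and disc40 (176,345). Disc54 is absent. Also visible are two pink decoys, the mat (305,296), the weight on the plate (438,295) and the dial (543,280).

```bash
cat > t.py <<'E'
from h import *
f=eyes.grab_frame("top");P=pts(f)
Ti=np.linalg.inv(f["world_to_cam"])
for n in ["disc68","disc61","disc54","disc47","disc40","mat","weight","press","cork_block","wax_tin","tape_roll","dial"]:
    for d in spotter.cut_out("top",n)[:3]:
        m=d["mask"];
        if m.sum()<5: continue
        q=P[m];zt=np.nanmedian(q[:,2]);(c,rr)=cv2.minEnclosingCircle(np.argwhere(m)[:,::-1].astype(np.float32))
        x=np.nanmedian(f["range_z"][m]);print(n,round(d["conf"],2),m.sum(),np.nanmean(q,0).round(1),"top z",round(zt,1),"diam",round(2*np.sqrt(m.sum()/np.pi)*x/470.9,1))
for n in ["plate_center","dial_grip","press","weight"]:
    for d in spotter.spot_point("top",n)[:2]: print(n,round(d["conf"],2),(Ti@np.r_[d["xyz"],1])[:3].round(1))
E
python3 t.py
```

```text
disc68 0.91 473 [546.7 380.5  12.5] top z 12.8 diam 69.2
disc68 0.9 365 [654.8 167.9  12.6] top z 12.7 diam 61.4
disc68 0.8 233 [436.7 262.3  12.9] top z 13.1 diam 47.8
disc61 0.91 473 [546.7 380.5  12.5] top z 12.8 diam 69.2
disc61 0.9 365 [654.8 167.9  12.6] top z 12.7 diam 61.4
disc61 0.8 233 [436.7 262.3  12.9] top z 13.1 diam 47.8
disc54 0.91 473 [546.7 380.5  12.5] top z 12.8 diam 69.2
disc54 0.9 365 [654.8 167.9  12.6] top z 12.7 diam 61.4
disc54 0.8 233 [436.7 262.3  12.9] top z 13.1 diam 47.8
disc47 0.91 473 [546.7 380.5  12.5] top z 12.8 diam 69.2
disc47 0.9 365 [654.8 167.9  12.6] top z 12.7 diam 61.4
disc47 0.8 233 [436.7 262.3  12.9] top z 13.1 diam 47.8
disc40 0.91 473 [546.7 380.5  12.5] top z 12.8 diam 69.2
disc40 0.9 365 [654.8 167.9  12.6] top z 12.7 diam 61.4
disc40 0.8 233 [436.7 262.3  12.9] top z 13.1 diam 47.8
mat 0.79 754 [531.8 165.7   2.9] top z 2.9 diam 87.6
weight 0.64 530 [522.9 -73.8  86.5] top z 84.3 diam 68.8
weight 0.48 368 [653.7 167.6  12.3] top z 12.6 diam 61.7
press 0.91 9315 [ 539.3 -155.9   47.4] top z 45.5 diam 296.7
press 0.7 340 [653.9 168.8  12.7] top z 12.8 diam 59.3
cork_block 0.95 381 [642.  264.8  25.2] top z 26.2 diam 62.1
wax_tin 0.82 391 [539.5 260.6  31.6] top z 34.0 diam 61.8
tape_roll 0.87 559 [ 484.  -436.4   17.6] top z 21.2 diam 73.8
dial 0.71 240 [ 551.  -253.9   64.3] top z 57.7 diam 47.3
plate_center 0.84 [525.7 -70.   57.1]
dial_grip 0.8 [ 554.  -253.6   70.2]
press 0.87 [ 538.8 -146.9    3.8]
weight 0.93 [523.7 -75.2  54.6]
```

```bash
cat > go.py <<'E'
# usage: go.py x y z [yaw]: prints the tool-frame shift (m) and tool-z turn from the measured pose to a target TCP
import sys;from h import *
s=r.state();R=np.array(s["tool_rot"]);a=[float(v) for v in sys.argv[1:]]
d=np.array(a[:3])-s["tool_pos"];yaw=np.arctan2(R[1,0],R[0,0])
print("t",round(s["time_s"],2),"pos",s["tool_pos"].round(1),"yaw",yaw.round(4),"open",round(s["opening"],1),"gf",round(s["gripper_force"],1),"F",s["ft_force"].round(1))
print("shift",(R.T@d/1000).round(4),"turn z",round(-(a[3] if len(a)>3 else np.pi/2)+yaw,4),"tilt",R[:2,2].round(4))
E
S='[[0.46,-0.415,-0.049],[0,0,-1.198],1]'
python3 -m jog '[[[0.46,-0.415,-0.049],[0,0,-1.198],1],[[0.46,-0.415,-0.049],[0,0,-1.198],1],[[0.46,-0.415,-0.049],[0,0,-1.198],1],[[0.46,-0.415,-0.049],[0,0,-1.198],1],[[0.46,-0.415,-0.049],[0,0,-1.198],1],[[0.46,-0.415,-0.049],[0,0,-1.198],1],[[0.46,-0.415,-0.049],[0,0,-1.198],1],[[0.46,-0.415,-0.049],[0,0,-1.198],1],[[0.46,-0.415,-0.049],[0,0,-1.198],1],[[0.46,-0.415,-0.049],[0,0,-1.198],1]]'
python3 go.py 523 -74 300
python3 -c "
from h import *
f=eyes.grab_frame('wrist');print(f['T_tool_cam'],f['mtx'])"
```

```text
time_s: 1.78
tool_pos: [432.2, -255.3, 286.1]
tool_rot: [[-0.005, 1.0, 0.001], [1.0, 0.005, -0.001], [-0.001, 0.001, -1.0]]
ft_force: [0.7, -0.0, -0.4]
opening: 88.2
gripper_force: 0.0
t 1.78 pos [ 432.2 -255.3  286.1] yaw 1.5763 open 88.2 gf 0.0 F [ 0.7 -0.  -0.4]
shift [ 0.1808  0.0918 -0.0139] turn z 0.0055 tilt [ 0.0009 -0.0005]
[[-1.26595703e-03  9.47961446e-01  3.18382622e-01  8.22542438e+01]
 [ 9.99999012e-01  1.39466699e-03 -1.76312262e-04  9.89701377e-01]
 [-6.11174962e-04  3.18382085e-01 -9.47962275e-01 -1.33526987e+02]
 [ 0.00000000e+00  0.00000000e+00  0.00000000e+00  1.00000000e+00]] [[278.49614732   0.         257.55236431]
 [  0.         278.49614732 192.107873  ]
 [  0.           0.           1.        ]]
```

```bash
python3 -m jog '[[[0.181,0.092,0.03],[0,0,0.0055],1],[[0.181,0.092,0.03],[0,0,0.0055],1],[[0.181,0.092,0.03],[0,0,0.0055],1],[[0.181,0.092,0.03],[0,0,0.0055],1],[[0.181,0.092,0.03],[0,0,0.0055],1],[[0.181,0.092,0.03],[0,0,0.0055],1],[[0.181,0.092,0.03],[0,0,0.0055],1],[[0.181,0.092,0.03],[0,0,0.0055],1]]' >/dev/null
python3 go.py 523 -74 260
cat > w.py <<'E'
import sys;from h import *
s=r.state();f=eyes.grab_frame("wrist");P=pts(f,wristT(f,s));im=f["color"]
np.savez("w.npz",P=P,im=im);save(sys.argv[1],im)
E
python3 w.py w1
```

```text
t 2.5 pos [523.6 -76.5 255.6] yaw 1.566 open 88.2 gf 0.0 F [-0.6 -0.4 -0. ]
shift [ 0.0025 -0.0006 -0.0044] turn z -0.0048 tilt [-0.0004 -0.0006]
```

View pics/w1.png

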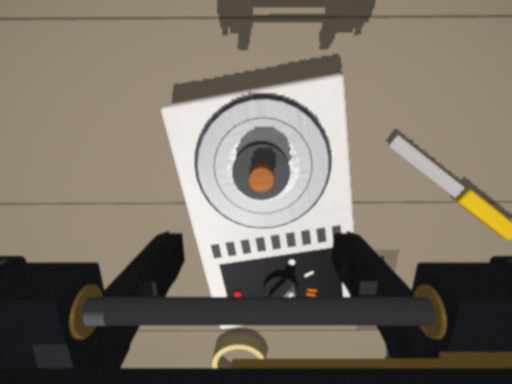

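The wrist view shows the plate centred near (263,161) px, with the weight on it and the knob at (262,179). The dial is partly hidden by the fingers.

```bash
cat > m.py <<'E'
from h import *
d=np.load("w.npz");P=d["P"]
def circ(lo,hi,c,R):
    """least-squares circle on the outer rim of points with lo<z<hi within R of c"""
    m=(P[...,2]>lo)&(P[...,2]<hi)&(np.hypot(P[...,0]-c[0],P[...,1]-c[1])<R)
    cs,_=cv2.findContours(m.astype(np.uint8),cv2.RETR_EXTERNAL,cv2.CHAIN_APPROX_NONE)
    k=max(cs,key=cv2.contourArea)[:,0];q=P[k[:,1],k[:,0]]
    A=np.c_[2*q[:,:2],np.ones(len(q))];x=np.linalg.lstsq(A,(q[:,:2]**2).sum(1),rcond=None)[0]
    rr=np.sqrt(x[2]+x[0]**2+x[1]**2);res=np.abs(np.hypot(*(q[:,:2]-x[:2]).T)-rr)
    g=res<2.5;x=np.linalg.lstsq(A[g],(q[g,:2]**2).sum(1),rcond=None)[0]
    print("c",x[:2].round(1),"d",(2*np.sqrt(x[2]+x[0]**2+x[1]**2)).round(1),"n",len(q),g.sum(),"z",np.nanmedian(P[m][:,2]).round(1))
if __name__=="__main__":
    circ(51,200,(525,-72),100);circ(82,90,(523,-74),45);circ(106,120,(523,-74),30)
E
python3 m.py
python3 - <<'E'
from m import *
m=(P[...,2]>40)&(P[...,2]<50)
print(cv2.minAreaRect(P[m][:,:2].astype(np.float32)))
E
```

```text
c [530.6 -74.2] d 157.6 n 367 367 z 59.2
c [528.1 -73.2] d 64.2 n 162 162 z 86.6
c [528.1 -73. ] d 26.5 n 74 74 z 114.4
((543.4095458984375, -150.8624267578125), (220.15359497070312, 338.7348327636719), 9.434757232666016)
```

```bash
python3 -m jog '[[[0.003,0.003,0.14],[0,0,-0.005],1],[[0.003,0.003,0.14],[0,0,-0.005],1],[[0.003,0.003,0.14],[0,0,-0.005],1],[[0.003,0.003,0.14],[0,0,-0.005],1],[[0.003,0.003,0.14],[0,0,-0.005],1],[[0.003,0.003,0.14],[0,0,-0.005],1]]' >/dev/null; python3 go.py 527 -73.5 104
```

```text
t 3.05 pos [525.9 -74.6 115.2] yaw 1.5679 open 88.0 gf 0.0 F [0.1 0.  0. ]
shift [0.0011 0.0012 0.0112] turn z -0.0029 tilt [-0.0018  0.0001]
```

```bash
python3 -m jog '[[[0.001,0.001,0.011],[0,0,-0.003],1],[[0.001,0.001,0.011],[0,0,-0.003],1],[[0.001,0.001,0.011],[0,0,-0.003],-1],[[0.001,0.001,0.011],[0,0,-0.003],-1],[[0.001,0.001,0.011],[0,0,-0.003],-1],[[0.001,0.001,0.011],[0,0,-0.003],-1],[[0.001,0.001,0.011],[0,0,-0.003],-1],[[0.001,0.001,0.011],[0,0,-0.003],-1],[[0.001,0.001,0.011],[0,0,-0.003],-1],[[0.001,0.001,0.011],[0,0,-0.003],-1]]' ; python3 go.py 527 -73.5 200
```

```text
time_s: 3.88
tool_pos: [527.7, -72.1, 104.6]
tool_rot: [[-0.003, 1.0, 0.0], [1.0, 0.003, -0.0], [-0.0, 0.0, -1.0]]
ft_force: [0.3, -0.6, 0.0]
opening: 37.0
gripper_force: 0.0
t 3.88 pos [527.7 -72.1 104.6] yaw 1.5734 open 37.0 gf 0.0 F [ 0.3 -0.6  0. ]
shift [-0.0014 -0.0007 -0.0954] turn z 0.0026 tilt [ 0. -0.]
```

```bash
python3 -m jog '[[[0,0,0],[0,0,0],-1],[[0,0,0],[0,0,0],-1],[[0,0,0],[0,0,0],-1],[[0,0,0],[0,0,0],-1],[[0,0,0],[0,0,0],-1]]' ; python3 go.py 527 -73.5 200; python3 -m jog '[[[0,0,-0.04],[0,0,0],-1],[[0,0,-0.08],[0,0,0],-1],[[0,0,-0.1],[0,0,0],-1],[[0,0,-0.1],[0,0,0],-1]]'>/dev/null;  python3 go.py 532 166 150
```

```text
time_s: 4.3
tool_pos: [527.4, -72.1, 104.5]
tool_rot: [[-0.002, 1.0, -0.001], [1.0, 0.002, 0.0], [0.0, -0.001, -1.0]]
ft_force: [-2.5, 0.5, 1.8]
opening: 26.9
gripper_force: 30.0
t 4.3 pos [527.4 -72.1 104.5] yaw 1.5733 open 26.9 gf 30.0 F [-2.5  0.5  1.8]
shift [-0.0013 -0.0005 -0.0955] turn z 0.0025 tilt [-0.0009  0.0001]
t 4.63 pos [531.1 -72.8 209.4] yaw 1.5732 open 26.8 gf 30.0 F [ 1.3 -1.3 -5.5]
shift [0.2389 0.0009 0.059 ] turn z 0.0024 tilt [ 0.0094 -0.0016]
```

```bash
python3 -m jog '[[[0.239,0.002,0.1],[0,0,0],-1],[[0.239,0.002,0.1],[0,0,0],-1],[[0.239,0.002,0.1],[0,0,0],-1],[[0.239,0.002,0.1],[0,0,0],-1],[[0.239,0.002,0.1],[0,0,0],-1],[[0.239,0.002,0.1],[0,0,0],-1],[[0.239,0.002,0.1],[0,0,0],-1],[[0.239,0.002,0.1],[0,0,0],-1],[[0.239,0.002,0.1],[0,0,0],-1],[[0.239,0.002,0.1],[0,0,0],-1]]' >/dev/null;  python3 go.py 532 166 52.5
```

```text
t 5.47 pos [528.2 165.8 103.1] yaw 1.5732 open 27.3 gf 30.0 F [ 0.1 -0.1 -7.1]
shift [0.0002 0.004  0.0506] turn z 0.0025 tilt [-0.0024 -0.0012]
```

```bash
python3 -m jog '[[[0,0.004,0.025],[0,0,0],-1],[[0,0.004,0.045],[0,0,0],-1],[[0,0.004,0.05],[0,0,0],-1],[[0,0.004,0.051],[0,0,0],-1],[[0,0.004,0.052],[0,0,0],-1],[[0,0.004,0.052],[0,0,0],-1]]'; python3 go.py 532 166 51.5
```

```text
time_s: 5.97
tool_pos: [533.7, 166.2, 53.2]
tool_rot: [[-0.001, 1.0, 0.001], [1.0, 0.001, 0.0], [0.0, 0.001, -1.0]]
ft_force: [0.1, 0.5, -7.4]
opening: 27.2
gripper_force: 30.0
t 5.97 pos [533.7 166.2  53.2] yaw 1.5719 open 27.2 gf 30.0 F [ 0.1  0.5 -7.4]
shift [-0.0002 -0.0017  0.0017] turn z 0.0011 tilt [0.0011 0.0004]
```

```bash
python3 -m jog '[[[0,0,0.001],[0,0,0],-1],[[0,0,0.002],[0,0,0],-1],[[0,0,0.0025],[0,0,0],-1],[[0,0,0.0025],[0,0,0],-1]]'; python3 -m jog '[[[0,0,0],[0,0,0],0.2],[[0,0,0],[0,0,0],0.2],[[0,0,0],[0,0,0],0.2],[[0,0,0],[0,0,0],0.2],[[0,0,0],[0,0,0],0.2]]' >/dev/null;python3 go.py 532 166 200;  python3 -m jog '[[[0,0,-0.04],[0,0,0],1],[[0,0,-0.08],[0,0,0],1],[[0,0,-0.12],[0,0,0],1],[[0,0,-0.16],[0,0,0],1],[[0,0,-0.2],[0,0,0],1],[[0,0,-0.2],[0,0,0],1],[[0,0,-0.2],[0,0,0],1]]'>/dev/null;python3 go.py 654 167 250
python3 w.py w2; python3 - <<'E'
from m import *
circ(24,38,(533,166),45);circ(54,68,(533,166),30)
E
```

```text
time_s: 6.3
tool_pos: [534.2, 166.1, 52.3]
tool_rot: [[-0.003, 1.0, 0.002], [1.0, 0.003, -0.001], [-0.001, 0.002, -1.0]]
ft_force: [-3.4, -4.8, 6.0]
opening: 27.0
gripper_force: 30.0
t 6.72 pos [533.6 167.2  50.5] yaw 1.5734 open 53.3 gf 0.0 F [0.  0.5 0. ]
shift [-0.0011 -0.0014 -0.1495] turn z 0.0026 tilt [0.001  0.0004]
t 7.3 pos [535.3 167.6 254.1] yaw 1.5735 open 87.8 gf 0.0 F [-1.1 -0.2 -1.1]
shift [-0.0009  0.1186  0.005 ] turn z 0.0027 tilt [0.0075 0.0021]
c [535.2 163.9] d 64.3 n 140 140 z 33.6
c [535.2 164. ] d 26.4 n 62 62 z 61.4
```

View pics/w2.png

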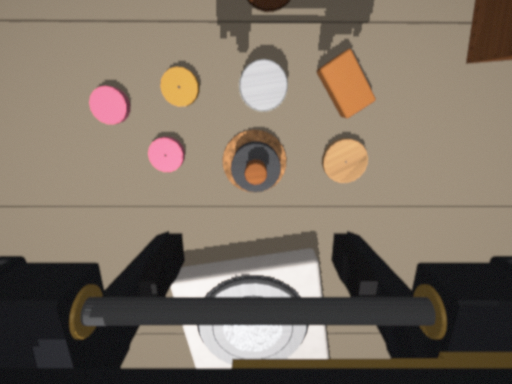

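The weight stands on the mat (255,160). disc61 is at (346,160), disc47 at (180,87), and the pink decoys are at left.

```bash
python3 -m jog '[[[0,0,0],[0,0,0],1],[[0,0,0],[0,0,0],1],[[0,0,0],[0,0,0],1]]'>/dev/null;python3 go.py 654 167 250
python3 w.py w3; python3 - <<'E'
from m import *
circ(24,38,(533,166),45);circ(54,68,(533,166),30);circ(9,22,(655,168),42);circ(9,22,(437,262),34)
E
```

```text
t 7.6 pos [532.  166.5 247.6] yaw 1.5733 open 88.3 gf 0.0 F [-0.3 -0.6  0. ]
shift [ 0.0002  0.122  -0.0029] turn z 0.0025 tilt [-0.004 -0.001]
c [535.1 163.9] d 64.4 n 142 142 z 33.6
c [535.2 164.1] d 26.3 n 64 64 z 61.4
c [657.5 169.2] d 59.5 n 129 129 z 15.9
c [439.8 263.9] d 45.5 n 110 110 z 15.8
```

```bash
python3 -m jog '[[[0.2155,0.017,0],[0,0,0],1],[[0.2155,0.017,0],[0,0,0],1],[[0.2155,0.017,0],[0,0,0],1],[[0.2155,0.017,0],[0,0,0],1],[[0.2155,0.017,0],[0,0,0],1],[[0.2155,0.017,0],[0,0,0],1],[[0.2155,0.017,0],[0,0,0],1],[[0.2155,0.017,0],[0,0,0],1],[[0.2155,0.017,0],[0,0,0],1],[[0.2155,0.017,0],[0,0,0],1]]'>/dev/null
python3 w.py w4; python3 - <<'E'
from m import *
circ(9,22,(550,382),46);circ(9,22,(437,379),34)
E
python3 go.py 548 382 40
```

```text
c [550.4 382.6] d 66.4 n 140 140 z 15.9
c [440.4 392.4] d 38.6 n 83 83 z 15.8
t 8.53 pos [549.7 380.6 250. ] yaw 1.5715 open 88.1 gf 0.0 F [ 0.9 -0.2 -1. ]
shift [ 0.0015 -0.0017  0.21  ] turn z 0.0007 tilt [-0.0002 -0.0005]
```

```bash
python3 -m jog '[[[0.002,0,0.21],[0,0,0],1],[[0.002,0,0.21],[0,0,0],1],[[0.002,0,0.21],[0,0,0],1],[[0.002,0,0.21],[0,0,0],1],[[0.002,0,0.21],[0,0,0],1],[[0.002,0,0.21],[0,0,0],1],[[0.002,0,0.21],[0,0,0],1],[[0.002,0,0.21],[0,0,0],1],[[0.002,0,0.21],[0,0,0],1],[[0.002,0,0.21],[0,0,0],1]]'>/dev/null
python3 go.py 549 382.6 16.5
```

```text
t 9.37 pos [552.3 385.8  44.4] yaw 1.573 open 88.2 gf 0.0 F [-0.  -0.6  0.3]
shift [-0.0033 -0.0034  0.0278] turn z 0.0022 tilt [0.0058 0.0037]
```

```bash
for i in 1 2 3 4; do python3 -m jog '[[[0,0,0],[0,0,0],1],[[0,0,0],[0,0,0],1]]' >/dev/null; python3 go.py 549 382.6 16.5; done
```

```text
t 9.53 pos [550.8 385.2  42.5] yaw 1.5733 open 88.4 gf 0.0 F [-0.6  0.3  0.6]
shift [-0.0026 -0.0019  0.0259] turn z 0.0025 tilt [0.0031 0.002 ]
t 9.7 pos [549.8 384.6  40.7] yaw 1.5734 open 88.4 gf 0.0 F [ 0.   0.6 -0.1]
shift [-0.002  -0.0008  0.0242] turn z 0.0026 tilt [0.0007 0.0005]
t 9.87 pos [549.5 384.4  40. ] yaw 1.5734 open 88.0 gf 0.0 F [ 0.2  0.  -0.4]
shift [-0.0018 -0.0005  0.0235] turn z 0.0026 tilt [-0.0002 -0.0001]
t 10.03 pos [549.5 384.3  39.8] yaw 1.5733 open 88.1 gf 0.0 F [ 0.7 -0.7  0.6]
shift [-0.0017 -0.0005  0.0233] turn z 0.0025 tilt [-0.0003 -0.0002]
```

```bash
python3 -m jog '[[[-0.0017,-0.0003,0.023],[0,0,0.0025],1],[[-0.0017,-0.0003,0.023],[0,0,0.0025],1],[[-0.0017,-0.0003,0.023],[0,0,0.0025],1],[[-0.0017,-0.0003,0.023],[0,0,0.0025],1],[[-0.0017,-0.0003,0.023],[0,0,0.0025],1],[[-0.0017,-0.0003,0.023],[0,0,0.0025],-1],[[-0.0017,-0.0003,0.023],[0,0,0.0025],-1],[[-0.0017,-0.0003,0.023],[0,0,0.0025],-1],[[-0.0017,-0.0003,0.023],[0,0,0.0025],-1],[[-0.0017,-0.0003,0.023],[0,0,0.0025],-1]]'>/dev/null
python3 go.py 549 382.6 16.5
```

```text
t 10.87 pos [549.4 382.7  17.4] yaw 1.5708 open 67.3 gf 30.0 F [-0.3 -0.5  1.5]
shift [-0.0001 -0.0004  0.0009] turn z 0.0 tilt [0.0002 0.0002]
```

```bash
python3 -m jog '[[[0,0,-0.04],[0,0,0],-1],[[0,0,-0.08],[0,0,0],-1],[[0,0,-0.113],[0,0,0],-1],[[-0.03,0,-0.113],[0,0,0],-1],[[-0.07,0,-0.113],[0,0,0],-1],[[-0.11,0,-0.113],[0,0,0],-1],[[-0.15,0,-0.113],[0,0,0],-1],[[-0.19,0,-0.113],[0,0,0],-1],[[-0.23,0,-0.113],[0,0,0],-1],[[-0.27,0,-0.113],[0,0,0],-1]]'>/dev/null
python3 go.py 529.4 -74.2 110
python3 -m jog '[[[-0.04,0,0],[0,0,0],-1],[[-0.08,0,0],[0,0,0],-1],[[-0.12,-0.01,0],[0,0,0],-1],[[-0.16,-0.02,0],[0,0,0],-1],[[-0.187,-0.02,0],[0,0,0],-1],[[-0.187,-0.02,0],[0,0,0],-1],[[-0.187,-0.02,0],[0,0,0],-1],[[-0.187,-0.02,0],[0,0,0],-1],[[-0.187,-0.02,0],[0,0,0],-1],[[-0.187,-0.02,0],[0,0,0],-1]]'>/dev/null
python3 go.py 529.4 -74.2 76
```

```text
t 11.7 pos [548.8 110.9 130.1] yaw 1.5713 open 67.3 gf 30.0 F [ 0.8  0.2 -0.8]
shift [-0.1851 -0.0195  0.0201] turn z 0.0005 tilt [0.0002 0.    ]
t 12.53 pos [529.4 -73.  130. ] yaw 1.5726 open 67.2 gf 30.0 F [-0.2  0.7 -0.2]
shift [-0.0012 -0.      0.054 ] turn z 0.0018 tilt [-0.0002  0.0003]
```

```bash
python3 -m jog '[[[-0.0012,0,0.03],[0,0,0],-1],[[-0.0012,0,0.05],[0,0,0],-1],[[-0.0012,0,0.053],[0,0,0],-1],[[-0.0012,0,0.054],[0,0,0],-1],[[-0.0012,0,0.055],[0,0,0],-1],[[-0.0012,0,0.0555],[0,0,0],-1],[[-0.0012,0,0.0555],[0,0,0],-1],[[-0.0012,0,0.0555],[0,0,0],-1],[[-0.0012,0,0.0555],[0,0,0],-1]]'>/dev/null
python3 go.py 529.4 -74.2 74.4
```

```text
t 13.28 pos [529.9 -75.7  75.3] yaw 1.5707 open 67.2 gf 30.0 F [-1.  -0.4 -0.4]
shift [ 0.0015 -0.0005  0.0009] turn z -0.0001 tilt [ 0.0013 -0.0002]
```

```bash
python3 -m jog '[[[0.001,-0.0004,0.0006],[0,0,0],-1],[[0.001,-0.0004,0.0012],[0,0,0],-1],[[0.001,-0.0004,0.0012],[0,0,0],-1],[[0.001,-0.0004,0.0012],[0,0,0],-1],[[0.001,-0.0004,0.0012],[0,0,0],-1]]'>/dev/null
python3 go.py 529.4 -74.2 74.4
```

```text
t 13.7 pos [529.3 -74.6  74.3] yaw 1.5707 open 67.0 gf 30.0 F [-1.6  0.   4.5]
shift [ 0.0004  0.0001 -0.0001] turn z -0.0001 tilt [0.0006 0.    ]
```

Contact (4.5 N). Release, rise and look.

```bash
python3 -m jog '[[[0,0,0],[0,0,0],0.9],[[0,0,0],[0,0,0],0.9],[[0,0,0],[0,0,0],0.9],[[0,0,-0.04],[0,0,0],1],[[0,0,-0.08],[0,0,0],1],[[0,0,-0.12],[0,0,0],1],[[0,0,-0.16],[0,0,0],1],[[0,0,-0.18],[0,0,0],1],[[0,0,-0.18],[0,0,0],1],[[0,0,-0.18],[0,0,0],1]]'>/dev/null
python3 -m jog '[[[0,0,0],[0,0,0],1],[[0,0,0],[0,0,0],1],[[0,0,0],[0,0,0],1],[[0,0,0],[0,0,0],1],[[0,0,0],[0,0,0],1]]'>/dev/null
python3 go.py 655 168 255
python3 w.py w5; python3 - <<'E'
from m import *
circ(51,69,(530,-74),100);circ(68,80,(530,-74),45)
E
```

```text
t 14.95 pos [528.3 -74.4 252. ] yaw 1.5708 open 88.3 gf 0.0 F [-0.4  0.3  0.4]
shift [ 0.2424  0.1267 -0.0031] turn z -0.0 tilt [-0.0023  0.0004]
c [530.7 -74.2] d 157.6 n 369 368 z 58.9
c [530.3 -74.5] d 66.3 n 162 162 z 72.9
```

View pics/w5.png

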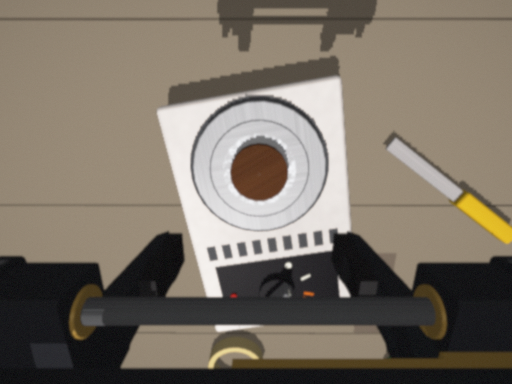

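disc68 sits centred at (259,172) px, within 0.5 mm of the plate centre. Next is disc61.

```bash
python3 -m jog '[[[0.2435,0.128,0],[0,0,0],1],[[0.2435,0.128,0],[0,0,0],1],[[0.2435,0.128,0],[0,0,0],1],[[0.2435,0.128,0],[0,0,0],1],[[0.2435,0.128,0],[0,0,0],1],[[0.2435,0.128,0],[0,0,0],1],[[0.2435,0.128,0],[0,0,0],1],[[0.2435,0.128,0],[0,0,0],1],[[0.2435,0.128,0],[0,0,0],1],[[0.2435,0.128,0],[0,0,0],1]]'>/dev/null
python3 -m jog '[[[0,0,0],[0,0,0],1],[[0,0,0],[0,0,0],1],[[0,0,0],[0,0,0],1],[[0,0,0],[0,0,0],1]]'>/dev/null
python3 w.py w6; python3 - <<'E'
from m import *
circ(9,22,(656,169),42)
E
python3 go.py 656.5 169.2 40
```

```text
c [657.9 169.5] d 59.4 n 124 124 z 15.9
t 16.22 pos [656.8 168.1 253.7] yaw 1.5697 open 88.0 gf 0.0 F [-0.2  1.3  0.7]
shift [ 0.0011 -0.0004  0.2137] turn z -0.0011 tilt [0.0004 0.    ]
```

```bash
python3 -m jog '[[[0.001,0,0.2],[0,0,0],1],[[0.001,0,0.2],[0,0,0],1],[[0.001,0,0.2],[0,0,0],1],[[0.001,0,0.2],[0,0,0],1],[[0.001,0,0.2],[0,0,0],1],[[0.001,0,0.21],[0,0,0],1],[[0.001,0,0.22],[0,0,0],1],[[0.001,0,0.22],[0,0,0],1],[[0.001,0,0.22],[0,0,0],1],[[0.001,0,0.22],[0,0,0],1]]'>/dev/null
python3 -m jog '[[[0,0,0],[0,0,0],1],[[0,0,0],[0,0,0],1],[[0,0,0],[0,0,0],1]]'>/dev/null
python3 go.py 656.8 169.5 17
```

```text
t 17.3 pos [657.9 170.2  35. ] yaw 1.5709 open 88.0 gf 0.0 F [ 0.   0.1 -0.5]
shift [-0.0007 -0.0012  0.018 ] turn z 0.0001 tilt [0.0025 0.0005]
```

```bash
python3 -m jog '[[[-0.0007,-0.0005,0.017],[0,0,0],1],[[-0.0007,-0.0005,0.017],[0,0,0],1],[[-0.0007,-0.0005,0.017],[0,0,0],1],[[-0.0007,-0.0005,0.017],[0,0,0],1],[[-0.0007,-0.0005,0.017],[0,0,0],-1],[[-0.0007,-0.0005,0.017],[0,0,0],-1],[[-0.0007,-0.0005,0.017],[0,0,0],-1],[[-0.0007,-0.0005,0.017],[0,0,0],-1],[[-0.0007,-0.0005,0.017],[0,0,0],-1],[[-0.0007,-0.0005,0.017],[0,0,0],-1]]'>/dev/null
python3 -m jog '[[[0,0,0],[0,0,0],-1],[[0,0,0],[0,0,0],-1]]'>/dev/null
python3 go.py 656.8 169.5 130
```

```text
t 18.3 pos [656.6 169.3  16.7] yaw 1.5708 open 59.9 gf 30.0 F [-0.2 -0.8  2.3]
shift [ 0.0002  0.0002 -0.1133] turn z -0.0 tilt [0.0004 0.0001]
```

```bash
python3 -m jog '[[[0,0,-0.04],[0,0,0],-1],[[0,0,-0.08],[0,0,0],-1],[[0,0,-0.12],[0,0,0],-1],[[-0.03,-0.015,-0.12],[0,0,0],-1],[[-0.065,-0.034,-0.12],[0,0,0],-1],[[-0.1,-0.052,-0.12],[0,0,0],-1],[[-0.135,-0.07,-0.12],[0,0,0],-1],[[-0.17,-0.088,-0.12],[0,0,0],-1],[[-0.205,-0.107,-0.12],[0,0,0],-1],[[-0.2438,-0.127,-0.12],[0,0,0],-1]]'>/dev/null
python3 -m jog '[[[0,0,0],[0,0,0],-1],[[0,0,0],[0,0,0],-1],[[0,0,0.02],[0,0,0],-1],[[0,0,0.035],[0,0,0],-1],[[0,0,0.045],[0,0,0],-1],[[0,0,0.045],[0,0,0],-1],[[0,0,0.045],[0,0,0],-1],[[0,0,0.045],[0,0,0],-1],[[0,0,0.045],[0,0,0],-1]]'>/dev/null
python3 go.py 529.5 -74.5 87.7
```

```text
t 19.88 pos [531.4 -72.5  92.3] yaw 1.5715 open 60.1 gf 30.0 F [ 0.2 -0.2  0. ]
shift [-0.002  -0.0019  0.0046] turn z 0.0007 tilt [ 0.0018 -0.0003]
```

```bash
python3 -m jog '[[[-0.002,-0.001,0],[0,0,0],-1],[[-0.002,-0.001,0.001],[0,0,0],-1],[[-0.002,-0.001,0.002],[0,0,0],-1],[[-0.002,-0.001,0.003],[0,0,0],-1],[[-0.002,-0.001,0.003],[0,0,0],-1],[[-0.002,-0.001,0.003],[0,0,0],-1]]'>/dev/null
python3 go.py 529.5 -74.5 87.7
```

```text
t 20.38 pos [529.2 -74.8  88.3] yaw 1.5707 open 60.2 gf 30.0 F [ 0.1 -0.1  0.3]
shift [0.0003 0.0003 0.0006] turn z -0.0001 tilt [-0.0002  0.0001]
```

```bash
python3 -m jog '[[[0,0,0.0012],[0,0,0],-1],[[0,0,0.0012],[0,0,0],-1],[[0,0,0.0012],[0,0,0],-1],[[0,0,0.0012],[0,0,0],-1]]'>/dev/null
python3 go.py 529.5 -74.5 87.7
python3 -m jog '[[[0,0,0],[0,0,0],0.9],[[0,0,0],[0,0,0],0.9],[[0,0,0],[0,0,0],0.9],[[0,0,-0.04],[0,0,0],1],[[0,0,-0.08],[0,0,0],1],[[0,0,-0.12],[0,0,0],1],[[0,0,-0.16],[0,0,0],1],[[0,0,-0.165],[0,0,0],1],[[0,0,-0.165],[0,0,0],1],[[0,0,-0.165],[0,0,0],1]]'>/dev/null
python3 -m jog '[[[0,0,0],[0,0,0],1],[[0,0,0],[0,0,0],1],[[0,0,0],[0,0,0],1],[[0,0,0],[0,0,0],1]]'>/dev/null
python3 go.py 439 264 255
python3 w.py w7; python3 - <<'E'
from m import *
circ(51,69,(530,-74),100);circ(81,95,(530,-74),45)
E
```

```text
t 20.72 pos [529.5 -74.9  87.7] yaw 1.5708 open 60.2 gf 30.0 F [-1.8 -0.1  5.5]
shift [ 0.0004  0.     -0.    ] turn z -0.0 tilt [ 0.0003 -0.0001]
t 21.88 pos [528.5 -74.6 250.4] yaw 1.5708 open 88.2 gf 0.0 F [ 0.2 -0.4  0.5]
shift [ 0.3386 -0.0895 -0.0042] turn z 0.0 tilt [-0.003   0.0006]
c [530.7 -74.2] d 157.8 n 380 375 z 59.0
c [530.3 -74.5] d 59.5 n 152 152 z 86.8
```

```bash
python3 -m jog '[[[0.3386,-0.09,0],[0,0,0],1],[[0.3386,-0.09,0],[0,0,0],1],[[0.3386,-0.09,0],[0,0,0],1],[[0.3386,-0.09,0],[0,0,0],1],[[0.3386,-0.09,0],[0,0,0],1],[[0.3386,-0.09,0],[0,0,0],1],[[0.3386,-0.09,0],[0,0,0],1],[[0.3386,-0.09,0],[0,0,0],1],[[0.3386,-0.09,0],[0,0,0],1],[[0.3386,-0.09,0],[0,0,0],0.4]]'>/dev/null
python3 -m jog '[[[0,0,0],[0,0,0],0.4],[[0,0,0],[0,0,0],0.4],[[0,0,0],[0,0,0],0.4],[[0,0,0],[0,0,0],0.4],[[0,0,0],[0,0,0],0.4]]'>/dev/null
python3 w.py w8; python3 - <<'E'
from m import *
circ(9,22,(439.8,264),34);circ(9,22,(440.4,392.4),34)
E
python3 go.py 438.6 264 40
```

```text
c [439.3 264.1] d 45.5 n 96 96 z 15.8
c [440.3 391.7] d 38.6 n 96 96 z 15.8
t 23.23 pos [439.8 262.9 252.2] yaw 1.569 open 61.8 gf 0.0 F [-0.6 -0.3 -0. ]
shift [ 0.0011 -0.0012  0.2122] turn z -0.0018 tilt [ 0.0001 -0.    ]
```

View pics/w8.png

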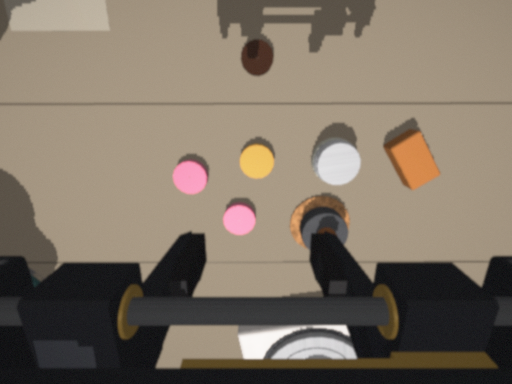

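disc47 is at (257,161), the pinks are clear at (190,177) and (239,219), and disc40 is at (257,57). Going down.

```bash
python3 -m jog '[[[0.001,-0.0015,0.2],[0,0,0],0.4],[[0.001,-0.0015,0.2],[0,0,0],0.4],[[0.001,-0.0015,0.2],[0,0,0],0.4],[[0.001,-0.0015,0.2],[0,0,0],0.4],[[0.001,-0.0015,0.2],[0,0,0],0.4],[[0.001,-0.0015,0.21],[0,0,0],0.4],[[0.001,-0.0015,0.215],[0,0,0],0.4],[[0.001,-0.0015,0.215],[0,0,0],0.4],[[0.001,-0.0015,0.215],[0,0,0],0.4],[[0.001,-0.0015,0.215],[0,0,0],0.4]]'>/dev/null
python3 -m jog '[[[0,0,0],[0,0,0],0.4],[[0,0,0],[0,0,0],0.4],[[0,0,0],[0,0,0],0.4],[[0,0,0],[0,0,0],0.4]]'>/dev/null
python3 go.py 438.3 264.1 17
```

```text
t 24.4 pos [438.2 265.1  37.9] yaw 1.5709 open 61.6 gf 0.0 F [ 0.6  0.2 -0.4]
shift [-0.001   0.0001  0.0209] turn z 0.0001 tilt [0.0011 0.0006]
```

```bash
python3 -m jog '[[[-0.0007,0.0003,0.0203],[0,0,0],0.4],[[-0.0007,0.0003,0.0203],[0,0,0],0.4],[[-0.0007,0.0003,0.0203],[0,0,0],0.4],[[-0.0007,0.0003,0.0203],[0,0,0],0.4],[[-0.0007,0.0003,0.0203],[0,0,0],0.4],[[-0.0007,0.0003,0.0203],[0,0,0],-1],[[-0.0007,0.0003,0.0203],[0,0,0],-1],[[-0.0007,0.0003,0.0203],[0,0,0],-1],[[-0.0007,0.0003,0.0203],[0,0,0],-1],[[-0.0007,0.0003,0.0203],[0,0,0],-1]]'>/dev/null
python3 -m jog '[[[0,0,0],[0,0,0],-1],[[0,0,0],[0,0,0],-1]]'>/dev/null
python3 go.py 438.3 264.1 130;python3 go.py 529.5 -74.5 130
```

```text
t 25.4 pos [438.5 264.4  17.3] yaw 1.5708 open 46.2 gf 30.0 F [-1.  -0.8  4.9]
shift [-2.000e-04 -1.000e-04 -1.127e-01] turn z 0.0 tilt [0.0006 0.0004]
t 25.4 pos [438.5 264.4  17.3] yaw 1.5708 open 46.2 gf 30.0 F [-1.  -0.8  4.9]
shift [-0.3388  0.0911 -0.1127] turn z 0.0 tilt [0.0006 0.0004]
```

```bash
python3 -m jog '[[[0,0,-0.04],[0,0,0],-1],[[0,0,-0.08],[0,0,0],-1],[[0,0,-0.12],[0,0,0],-1],[[-0.035,0.01,-0.12],[0,0,0],-1],[[-0.075,0.02,-0.12],[0,0,0],-1],[[-0.115,0.031,-0.12],[0,0,0],-1],[[-0.155,0.042,-0.12],[0,0,0],-1],[[-0.195,0.052,-0.12],[0,0,0],-1],[[-0.235,0.063,-0.12],[0,0,0],-1],[[-0.27,0.073,-0.12],[0,0,0],-1]]'>/dev/null
python3 -m jog '[[[-0.035,0.009,0],[0,0,0],-1],[[-0.069,0.018,0],[0,0,0],-1],[[-0.069,0.018,0],[0,0,0],-1],[[-0.069,0.018,0.01],[0,0,0],-1],[[-0.069,0.018,0.02],[0,0,0],-1],[[-0.069,0.018,0.029],[0,0,0],-1],[[-0.069,0.018,0.029],[0,0,0],-1],[[-0.069,0.018,0.029],[0,0,0],-1],[[-0.069,0.018,0.029],[0,0,0],-1],[[-0.069,0.018,0.029],[0,0,0],-1]]'>/dev/null
python3 go.py 529.5 -74.4 102.3
```

```text
t 27.07 pos [529.4 -74.2 108.2] yaw 1.572 open 46.0 gf 30.0 F [0.2 0.4 0.1]
shift [-0.0002  0.0001  0.0059] turn z 0.0012 tilt [ 0.0006 -0.0001]
```

```bash
python3 -m jog '[[[0,0,0.002],[0,0,0],-1],[[0,0,0.004],[0,0,0],-1],[[0,0,0.005],[0,0,0],-1],[[0,0,0.005],[0,0,0],-1],[[0,0,0.005],[0,0,0],-1],[[0,0,0.005],[0,0,0],-1]]'>/dev/null
python3 go.py 529.5 -74.4 102.3
```

```text
t 27.57 pos [529.1 -75.  102.9] yaw 1.5707 open 46.2 gf 30.0 F [-0.7 -0.3 -0.2]
shift [0.0006 0.0004 0.0006] turn z -0.0001 tilt [ 0. -0.]
```

```bash
python3 -m jog '[[[0.0006,0.0004,0.0006],[0,0,0],-1],[[0.0006,0.0004,0.0012],[0,0,0],-1],[[0.0006,0.0004,0.0012],[0,0,0],-1],[[0.0006,0.0004,0.0012],[0,0,0],-1]]'>/dev/null
python3 go.py 529.5 -74.4 102.3
python3 -m jog '[[[0,0,0],[0,0,0],0.9],[[0,0,0],[0,0,0],0.9],[[0,0,0],[0,0,0],0.9],[[0,0,-0.04],[0,0,0],1],[[0,0,-0.08],[0,0,0],1],[[0,0,-0.12],[0,0,0],1],[[0,0,-0.15],[0,0,0],1],[[0,0,-0.15],[0,0,0],1],[[0,0,-0.15],[0,0,0],1],[[0,0,-0.15],[0,0,0],1]]'>/dev/null
python3 -m jog '[[[0,0,0],[0,0,0],1],[[0,0,0],[0,0,0],1],[[0,0,0],[0,0,0],1],[[0,0,0],[0,0,0],1]]'>/dev/null
python3 go.py 439.3 392 255
python3 w.py w9; python3 - <<'E'
from m import *
circ(51,69,(530,-74),100);circ(95,109,(530,-74),45)
E
```

```text
t 27.9 pos [529.7 -74.4 102.3] yaw 1.5707 open 45.9 gf 30.0 F [-2.  -0.7  5.5]
shift [-0.     -0.0002  0.    ] turn z -0.0001 tilt [ 0.0003 -0.0001]
t 29.07 pos [528.9 -74.2 250.3] yaw 1.5708 open 88.0 gf 0.0 F [ 0.3 -0.3  0.4]
shift [ 0.4662 -0.0896 -0.0043] turn z 0.0 tilt [-0.0024  0.0005]
c [530.7 -74.2] d 157.6 n 370 370 z 58.9
c [530.7 -74.4] d 45.6 n 122 122 z 100.8
```

Good. Now disc40 at about (439.3,392).

```bash
python3 -m jog '[[[0.4662,-0.09,0],[0,0,0],1],[[0.4662,-0.09,0],[0,0,0],1],[[0.4662,-0.09,0],[0,0,0],1],[[0.4662,-0.09,0],[0,0,0],1],[[0.4662,-0.09,0],[0,0,0],1],[[0.4662,-0.09,0],[0,0,0],1],[[0.4662,-0.09,0],[0,0,0],1],[[0.4662,-0.09,0],[0,0,0],1],[[0.4662,-0.09,0],[0,0,0],1],[[0.4662,-0.09,0],[0,0,0],1]]'>/dev/null
python3 go.py 439.3 392 255
python3 -m jog '[[[0.07,-0.01,0],[0,0,0],0.2],[[0.07,-0.01,0],[0,0,0],0.2],[[0.07,-0.01,0],[0,0,0],0.2],[[0.07,-0.01,0],[0,0,0],0.2],[[0.07,-0.01,0],[0,0,0],0.2],[[0.07,-0.01,0],[0,0,0],0.2],[[0.07,-0.01,0],[0,0,0],0.2],[[0.07,-0.01,0],[0,0,0],0.2]]'>/dev/null
python3 w.py w10; python3 - <<'E'
from m import *
circ(9,22,(440.3,392),40)
E
python3 go.py 439.3 392 40
```

```text
t 29.95 pos [449.7 336.8 251.6] yaw 1.571 open 88.7 gf 0.0 F [ 0.1  0.3 -0.5]
shift [ 0.0552 -0.0104 -0.0034] turn z 0.0002 tilt [ 0.0002 -0.    ]
c [440.1 392.4] d 38.5 n 82 82 z 15.8
t 30.67 pos [441.  403.8 251.9] yaw 1.5692 open 52.9 gf 0.0 F [-0.4  0.1  0.8]
shift [-0.0118 -0.0017  0.2119] turn z -0.0016 tilt [0.0002 0.0001]
```

```bash
python3 -m jog '[[[-0.0118,-0.002,0.2],[0,0,0],0.2],[[-0.0118,-0.002,0.2],[0,0,0],0.2],[[-0.0118,-0.002,0.2],[0,0,0],0.2],[[-0.0118,-0.002,0.2],[0,0,0],0.2],[[-0.0118,-0.002,0.2],[0,0,0],0.2],[[-0.0118,-0.002,0.21],[0,0,0],0.2],[[-0.0118,-0.002,0.215],[0,0,0],0.2],[[-0.0118,-0.002,0.215],[0,0,0],0.2],[[-0.0118,-0.002,0.215],[0,0,0],0.2],[[-0.0118,-0.002,0.215],[0,0,0],0.2]]'>/dev/null
python3 -m jog '[[[0,0,0],[0,0,0],0.2],[[0,0,0],[0,0,0],0.2],[[0,0,0],[0,0,0],0.2],[[0,0,0],[0,0,0],0.2]]'>/dev/null
python3 go.py 439 392.3 17
```

```text
t 31.83 pos [438.8 393.4  37.4] yaw 1.5709 open 53.1 gf 0.0 F [ 0.6  0.4 -0.6]
shift [-0.0011  0.0001  0.0204] turn z 0.0001 tilt [0.0009 0.0007]
```

```bash
python3 -m jog '[[[-0.0008,0.0002,0.02],[0,0,0],0.2],[[-0.0008,0.0002,0.02],[0,0,0],0.2],[[-0.0008,0.0002,0.02],[0,0,0],0.2],[[-0.0008,0.0002,0.02],[0,0,0],0.2],[[-0.0008,0.0002,0.02],[0,0,0],0.2],[[-0.0008,0.0002,0.02],[0,0,0],-1],[[-0.0008,0.0002,0.02],[0,0,0],-1],[[-0.0008,0.0002,0.02],[0,0,0],-1],[[-0.0008,0.0002,0.02],[0,0,0],-1],[[-0.0008,0.0002,0.02],[0,0,0],-1]]'>/dev/null
python3 -m jog '[[[0,0,0],[0,0,0],-1],[[0,0,0],[0,0,0],-1]]'>/dev/null
python3 go.py 529.5 -74.3 130
```

```text
t 32.83 pos [439.1 392.5  17.2] yaw 1.5708 open 39.1 gf 30.0 F [-0.1 -0.6  4.7]
shift [-0.4668  0.0905 -0.113 ] turn z 0.0 tilt [0.0006 0.0005]
```

```bash
python3 -m jog '[[[0,0,-0.04],[0,0,0],-1],[[0,0,-0.08],[0,0,0],-1],[[0,0,-0.12],[0,0,0],-1],[[-0.035,0.007,-0.135],[0,0,0],-1],[[-0.075,0.015,-0.135],[0,0,0],-1],[[-0.115,0.022,-0.135],[0,0,0],-1],[[-0.155,0.03,-0.135],[0,0,0],-1],[[-0.195,0.038,-0.135],[0,0,0],-1],[[-0.235,0.046,-0.135],[0,0,0],-1],[[-0.275,0.053,-0.135],[0,0,0],-1]]'>/dev/null
python3 go.py 529.5 -74.3 130
python3 -m jog '[[[-0.035,0.007,0],[0,0,0],-1],[[-0.075,0.015,0],[0,0,0],-1],[[-0.115,0.022,0],[0,0,0],-1],[[-0.155,0.03,0],[0,0,0],-1],[[-0.192,0.0375,0],[0,0,0],-1],[[-0.192,0.0375,0.01],[0,0,0],-1],[[-0.192,0.0375,0.02],[0,0,0],-1],[[-0.192,0.0375,0.03],[0,0,0],-1],[[-0.192,0.0375,0.03],[0,0,0],-1],[[-0.192,0.0375,0.03],[0,0,0],-1]]'>/dev/null
python3 -m jog '[[[0,0,0],[0,0,0],-1],[[0,0,0],[0,0,0],-1],[[0,0,0],[0,0,0],-1],[[0,0,0],[0,0,0],-1]]'>/dev/null
python3 go.py 529.5 -74.3 116.2
```

```text
t 33.67 pos [491.5 115.4 151.4] yaw 1.5712 open 38.9 gf 30.0 F [ 0.7  0.8 -0.3]
shift [-0.1897  0.038   0.0214] turn z 0.0004 tilt [-0. -0.]
t 34.83 pos [529.7 -74.3 122.3] yaw 1.5717 open 38.9 gf 30.0 F [ 0.1 -0.2 -0.3]
shift [ 0.     -0.0002  0.0061] turn z 0.0009 tilt [ 0.0012 -0.0002]
```

```bash
python3 -m jog '[[[0,0,0.002],[0,0,0],-1],[[0,0,0.004],[0,0,0],-1],[[0,0,0.005],[0,0,0],-1],[[0,0,0.005],[0,0,0],-1],[[0,0,0.005],[0,0,0],-1],[[0,0,0.005],[0,0,0],-1]]'>/dev/null
python3 go.py 529.5 -74.3 116.2
```

```text
t 35.33 pos [529.2 -74.8 116.6] yaw 1.5706 open 39.0 gf 30.0 F [ 0.4  0.  -0.7]
shift [0.0005 0.0003 0.0004] turn z -0.0002 tilt [-0.0002  0.    ]
```

```bash
python3 -m jog '[[[0.0005,0.0003,0.0006],[0,0,0],-1],[[0.0005,0.0003,0.001],[0,0,0],-1],[[0.0005,0.0003,0.001],[0,0,0],-1],[[0.0005,0.0003,0.001],[0,0,0],-1]]'>/dev/null
python3 go.py 529.5 -74.3 116.2
python3 -m jog '[[[0,0,0],[0,0,0],0.9],[[0,0,0],[0,0,0],0.9],[[0,0,0],[0,0,0],0.9],[[0,0,-0.04],[0,0,0],1],[[0,0,-0.08],[0,0,0],1],[[0,0,-0.12],[0,0,0],1],[[0,0,-0.14],[0,0,0],1],[[0,0,-0.14],[0,0,0],1],[[0,0,-0.14],[0,0,0],1],[[0,0,-0.14],[0,0,0],1]]'>/dev/null
python3 -m jog '[[[0,0,0],[0,0,0],1],[[0,0,0],[0,0,0],1],[[0,0,0],[0,0,0],1],[[0,0,0],[0,0,0],1]]'>/dev/null
python3 go.py 533.8 164 255
python3 w.py w11; python3 - <<'E'
from m import *
circ(51,69,(530,-74),100);circ(109,124,(530,-74),45)
E
```

```text
t 35.67 pos [529.6 -74.4 116.2] yaw 1.5708 open 39.2 gf 30.0 F [-1.7  0.   5.1]
shift [ 0.0001 -0.0001 -0.    ] turn z 0.0 tilt [ 0.0001 -0.0003]
t 36.83 pos [529.  -74.2 254.4] yaw 1.5708 open 88.4 gf 0.0 F [-0.2 -0.4 -0.1]
shift [ 0.2382  0.0048 -0.0005] turn z -0.0 tilt [-0.0021  0.0004]
c [530.6 -74.3] d 157.7 n 370 366 z 59.0
c [530.6 -74.4] d 38.6 n 107 107 z 114.8
```

View pics/w11.png

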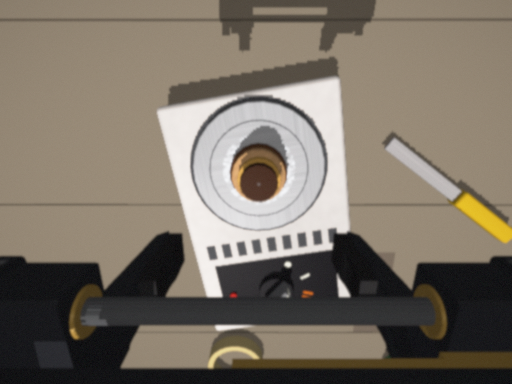

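The stack of four is complete and centred (259,178). Now the weight.

```bash
python3 -m jog '[[[0.2382,0.005,0],[0,0,0],1],[[0.2382,0.005,0],[0,0,0],1],[[0.2382,0.005,0],[0,0,0],1],[[0.2382,0.005,0],[0,0,0],1],[[0.2382,0.005,0],[0,0,0],1],[[0.2382,0.005,0],[0,0,0],1],[[0.2382,0.005,0],[0,0,0],1],[[0.2382,0.005,0],[0,0,0],1],[[0.2382,0.005,0],[0,0,0],1],[[0.2382,0.005,0],[0,0,0],1]]'>/dev/null
python3 -m jog '[[[0,0,0],[0,0,0],1],[[0,0,0],[0,0,0],1],[[0,0,0],[0,0,0],1]]'>/dev/null
python3 w.py w12; python3 - <<'E'
from m import *
circ(24,38,(535,164),45);circ(54,68,(535,164),30)
E
python3 go.py 533.8 164 75
python3 -m jog '[[[0,0,0.175],[0,0,0],1],[[0,0,0.175],[0,0,0],1],[[0,0,0.175],[0,0,0],1],[[0,0,0.175],[0,0,0],1],[[0,0,0.175],[0,0,0],1],[[0,0,0.175],[0,0,0],1],[[0,0,0.175],[0,0,0],1],[[0,0,0.175],[0,0,0],1],[[0,0,0.175],[0,0,0],1],[[0,0,0.175],[0,0,0],1]]'>/dev/null
python3 -m jog '[[[0,0,0],[0,0,0],1],[[0,0,0],[0,0,0],1],[[0,0,0],[0,0,0],1]]'>/dev/null
python3 go.py 533.8 164 51.5
```

```text
c [535.1 163.9] d 64.1 n 140 140 z 33.6
c [535.3 164. ] d 26.5 n 63 63 z 61.4
t 38.02 pos [534.7 163.1 255.7] yaw 1.5693 open 88.4 gf 0.0 F [0.3 0.8 0.8]
shift [ 0.0009 -0.0009  0.1807] turn z -0.0014 tilt [ 0.0001 -0.    ]
t 39.1 pos [534.9 164.1  81.3] yaw 1.5709 open 88.3 gf 0.0 F [-0.   0.6  0.3]
shift [-0.0001 -0.0011  0.0298] turn z 0.0001 tilt [0.001  0.0003]
```

```bash
python3 -m jog '[[[0.0002,-0.0007,0.0292],[0,0,0],1],[[0.0002,-0.0007,0.0292],[0,0,0],1],[[0.0002,-0.0007,0.0292],[0,0,0],1],[[0.0002,-0.0007,0.0292],[0,0,0],1],[[0.0002,-0.0007,0.0292],[0,0,0],1],[[0.0002,-0.0007,0.0292],[0,0,0],-1],[[0.0002,-0.0007,0.0292],[0,0,0],-1],[[0.0002,-0.0007,0.0292],[0,0,0],-1],[[0.0002,-0.0007,0.0292],[0,0,0],-1],[[0.0002,-0.0007,0.0292],[0,0,0],-1]]'>/dev/null
python3 -m jog '[[[0,0,0],[0,0,0],-1],[[0,0,0],[0,0,0],-1],[[0,0,0],[0,0,0],-1],[[0,0,0],[0,0,0],-1],[[0,0,0],[0,0,0],-1],[[0,0,0],[0,0,0],-1]]'>/dev/null
python3 go.py 529.5 -74.3 200
```

```text
t 40.43 pos [534.1 164.1  51.4] yaw 1.5708 open 27.3 gf 30.0 F [ 1.4 -0.4 -1.3]
shift [-0.2384 -0.0045 -0.1486] turn z -0.0 tilt [0.0005 0.0001]
```

```bash
python3 -m jog '[[[0,0,-0.03],[0,0,0],-1],[[0,0,-0.07],[0,0,0],-1],[[0,0,-0.11],[0,0,0],-1],[[0,0,-0.14],[0,0,0],-1],[[-0.02,0,-0.15],[0,0,0],-1],[[-0.05,-0.001,-0.15],[0,0,0],-1],[[-0.08,-0.002,-0.15],[0,0,0],-1],[[-0.11,-0.002,-0.15],[0,0,0],-1],[[-0.14,-0.003,-0.15],[0,0,0],-1],[[-0.17,-0.003,-0.15],[0,0,0],-1]]'>/dev/null
python3 -m jog '[[[-0.03,-0.001,0],[0,0,0],-1],[[-0.055,-0.001,0],[0,0,0],-1],[[-0.0675,-0.0015,0],[0,0,0],-1],[[-0.0675,-0.0015,0],[0,0,0],-1],[[-0.0675,-0.0015,0],[0,0,0],-1],[[-0.0675,-0.0015,0.01],[0,0,0],-1],[[-0.0675,-0.0015,0.02],[0,0,0],-1],[[-0.0675,-0.0015,0.03],[0,0,0],-1],[[-0.0675,-0.0015,0.03],[0,0,0],-1],[[-0.0675,-0.0015,0.03],[0,0,0],-1]]'>/dev/null
python3 -m jog '[[[0,0,0],[0,0,0],-1],[[0,0,0],[0,0,0],-1],[[0,0,0],[0,0,0],-1],[[0,0,0],[0,0,0],-1]]'>/dev/null
python3 go.py 529.5 -74.3 160.4; python3 w.py w13
python3 - <<'E'
from m import *
circ(135,149,(530,-74),45)
q=P[(np.hypot(P[...,0]-530,P[...,1]+74)<45)&(P[...,2]>90)&(P[...,2]<158)][:,2];print(np.histogram(q,bins=np.arange(90,160,4)))
E
```

```text
t 42.43 pos [529.8 -73.4 172.1] yaw 1.5708 open 27.2 gf 30.0 F [ 0.1  0.3 -6.9]
shift [-0.0009 -0.0003  0.0117] turn z -0.0 tilt [ 0.0012 -0.0002]
c [530.8 -74. ] d 65.7 n 200 200 z 142.2
(array([   7,    0,    0,    0,    0,    0,    0,    0,    0,   48,  129,
        138,  147,  153,  168, 1285, 2245]), array([ 90,  94,  98, 102, 106, 110, 114, 118, 122, 126, 130, 134, 138,
       142, 146, 150, 154, 158]))
```

View pics/w13.png

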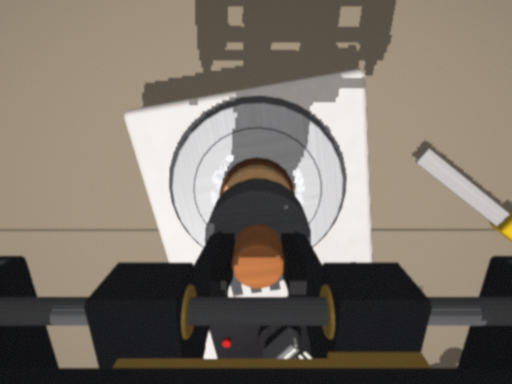

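The weight is held upright over the stack, with no slip. Lowering.

```bash
python3 -m jog '[[[-0.0004,0,0.004],[0,0,0],-1],[[-0.0004,0,0.008],[0,0,0],-1],[[-0.0004,0,0.01],[0,0,0],-1],[[-0.0004,0,0.01],[0,0,0],-1],[[-0.0004,0,0.01],[0,0,0],-1],[[-0.0004,0,0.01],[0,0,0],-1],[[-0.0004,0,0.01],[0,0,0],-1]]'>/dev/null
python3 go.py 529.5 -74.3 160.4
```

```text
t 43.07 pos [529.4 -73.8 161.5] yaw 1.5708 open 27.1 gf 30.0 F [-0.1 -0.5 -6.9]
shift [-0.0005  0.0001  0.0011] turn z -0.0 tilt [-0. -0.]
```

```bash
python3 -m jog '[[[-0.0005,0,0.0005],[0,0,0],-1],[[-0.0005,0,0.001],[0,0,0],-1],[[-0.0005,0,0.0015],[0,0,0],-1],[[-0.0005,0,0.0015],[0,0,0],-1],[[-0.0005,0,0.0015],[0,0,0],-1]]'>/dev/null
python3 go.py 529.5 -74.3 160.4
```

```text
t 43.48 pos [529.5 -74.3 160.4] yaw 1.5708 open 27.3 gf 30.0 F [-1.6  0.5 -3.5]
shift [-0.  0. -0.] turn z -0.0 tilt [ 0.0004 -0.0001]
```

```bash
python3 -m jog '[[[0,0,0.0005],[0,0,0],-1],[[0,0,0.0005],[0,0,0],-1],[[0,0,0.0005],[0,0,0],-1]]'>/dev/null
python3 go.py 529.5 -74.3 160.4
python3 -m jog '[[[0,0,0],[0,0,0],0.4],[[0,0,0],[0,0,0],0.4],[[0,0,0],[0,0,0],0.4],[[0,0,0],[0,0,0],0.4],[[0,0,0],[0,0,0],0.4],[[0,0,-0.04],[0,0,0],0.4],[[0,0,-0.08],[0,0,0],0.4],[[0,0,-0.1],[0,0,0],0.4],[[0,0,-0.1],[0,0,0],0.4],[[0,0,-0.1],[0,0,0],0.4]]'>/dev/null
python3 -m jog '[[[0,0,0],[0,0,0],0.4],[[0,0,0],[0,0,0],0.4],[[0,0,0],[0,0,0],0.4],[[0,0,0],[0,0,0],0.4],[[0,0,0],[0,0,0],0.4]]'>/dev/null
python3 go.py 554 -253.6 255
python3 w.py w14; python3 - <<'E'
from m import *
circ(51,66,(530,-74),100);circ(137,149,(530,-74),45);circ(163,176,(530,-74),30)
E
```

```text
t 43.73 pos [529.6 -74.3 160.4] yaw 1.5708 open 27.2 gf 30.0 F [-2.8  0.7  3.1]
shift [ 0.     -0.0001 -0.    ] turn z 0.0 tilt [ 0.0007 -0.0001]
t 44.98 pos [528.8 -74.2 258.3] yaw 1.5708 open 61.8 gf 0.0 F [ 1.3 -0.5  0.2]
shift [-0.1794  0.0252  0.0032] turn z -0.0 tilt [-0.002   0.0004]
c [530.7 -74.2] d 157.7 n 364 362 z 58.9
c [530.4 -74.3] d 64.4 n 190 190 z 142.6
c [530.5 -74.2] d 26.4 n 90 90 z 170.4
```

The weight is centred on the stack. Now look at the dial.

```bash
python3 -m jog '[[[-0.18,0.028,0],[0,0,0],0.4],[[-0.18,0.028,0],[0,0,0],0.4],[[-0.18,0.028,0],[0,0,0],0.4],[[-0.18,0.028,0],[0,0,0],0.4],[[-0.18,0.028,0],[0,0,0],0.4],[[-0.18,0.028,0],[0,0,0],0.4],[[-0.18,0.028,0],[0,0,0],0.4],[[-0.18,0.028,0],[0,0,0],0.4],[[-0.18,0.028,0],[0,0,0],0.4],[[-0.18,0.028,0],[0,0,0],0.4]]'>/dev/null
python3 -m jog '[[[0,0,0],[0,0,0],0.4],[[0,0,0],[0,0,0],0.4],[[0,0,0],[0,0,0],0.4]]'>/dev/null
python3 go.py 558 -254 255 0.515
python3 w.py w15; python3 - <<'E'
from m import *
m=(P[...,2]>71)&(P[...,2]<95)&(np.hypot(P[...,0]-556,P[...,1]+254)<35)
q=P[m][:,:2].astype(np.float32);(c,s,a)=cv2.minAreaRect(q);print(len(q),c,s,a,"rad",np.radians(a),np.radians(a)-np.pi/2)
circ(53,63,(556,-254),32)
save("dial",cv2.resize(d["im"][90:250,160:360],None,fx=3,fy=3))
E
```

```text
t 46.12 pos [ 557.4 -253.6  259.7] yaw 1.5716 open 61.5 gf 0.0 F [ 0.2 -0.5  0.3]
shift [-0.0004  0.0006  0.0047] turn z 1.0566 tilt [ 0.0003 -0.0001]
473 (556.0489501953125, -255.4803466796875) (46.57807540893555, 13.27956485748291) 50.26850509643555 rad 0.8773509239883499 -0.6934454028065467
c [ 555.9 -254. ] d 45.2 n 161 63 z 56.6
```

View pics/dial.png

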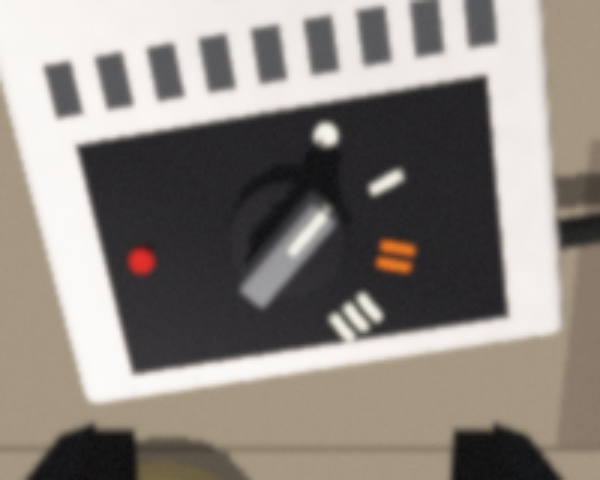

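```bash
python3 -m jog '[[[-0.0015,-0.0025,0.15],[0,0,0.694],0],[[-0.0015,-0.0025,0.15],[0,0,0.694],0],[[-0.0015,-0.0025,0.15],[0,0,0.694],0],[[-0.0015,-0.0025,0.15],[0,0,0.694],0],[[-0.0015,-0.0025,0.15],[0,0,0.694],0],[[-0.0015,-0.0025,0.15],[0,0,0.694],0],[[-0.0015,-0.0025,0.15],[0,0,0.694],0],[[-0.0015,-0.0025,0.15],[0,0,0.694],0],[[-0.0015,-0.0025,0.15],[0,0,0.694],0],[[-0.0015,-0.0025,0.15],[0,0,0.694],0]]'>/dev/null
python3 -m jog '[[[0,0,0],[0,0,0],0],[[0,0,0],[0,0,0],0],[[0,0,0],[0,0,0],0]]'>/dev/null
python3 go.py 554.9 -255.5 73 0.877
```

```text
t 47.25 pos [ 555.  -255.8  109.8] yaw 0.8771 open 43.9 gf 0.0 F [-0.3 -0.1  0.4]
shift [ 0.0002 -0.0003  0.0368] turn z 0.0001 tilt [ 0.0005 -0.0002]
```

```bash
python3 -m jog '[[[0,0,0.036],[0,0,0],0],[[0,0,0.036],[0,0,0],0],[[0,0,0.036],[0,0,0],0],[[0,0,0.036],[0,0,0],0],[[0,0,0.036],[0,0,0],-1],[[0,0,0.036],[0,0,0],-1],[[0,0,0.036],[0,0,0],-1],[[0,0,0.036],[0,0,0],-1],[[0,0,0.036],[0,0,0],-1],[[0,0,0.036],[0,0,0],-1]]'>/dev/null
python3 -m jog '[[[0,0,0],[0,0,0],-1],[[0,0,0],[0,0,0],-1],[[0,0,0],[0,0,0],-1]]'
python3 -c "
from h import *
print(r.state()['torque'])"
python3 go.py 554.9 -255.5 73 -0.185
```

```text
time_s: 48.33
tool_pos: [554.4, -255.4, 73.9]
tool_rot: [[0.64, 0.769, -0.001], [0.769, -0.64, 0.001], [-0.0, -0.001, -1.0]]
ft_force: [-3.9, 1.5, 6.8]
opening: 12.8
gripper_force: 30.0
[0.38474218 0.46718736 0.03760215]
t 48.33 pos [ 554.4 -255.4   73.9] yaw 0.8768 open 12.8 gf 30.0 F [-3.9  1.5  6.8]
shift [0.0002 0.0005 0.0009] turn z 1.0618 tilt [-0.001   0.0008]
```

```bash
python3 -m jog '[[[0,0,0],[0,0,0.12],-1],[[0,0,0],[0,0,0.24],-1],[[0,0,0],[0,0,0.36],-1],[[0,0,0],[0,0,0.48],-1],[[0,0,0],[0,0,0.6],-1],[[0,0,0],[0,0,0.72],-1],[[0,0,0],[0,0,0.84],-1],[[0,0,0],[0,0,0.96],-1],[[0,0,0],[0,0,1.06],-1],[[0,0,0],[0,0,1.06],-1]]'>/dev/null
python3 -m jog '[[[0,0,0],[0,0,0],-1],[[0,0,0],[0,0,0],-1],[[0,0,0],[0,0,0],-1],[[0,0,0],[0,0,0],-1],[[0,0,0],[0,0,0],-1]]'
python3 go.py 554.9 -255.5 73 -0.185
python3 -c "
from h import *
print(r.state()['torque'])"
```

```text
time_s: 49.58
tool_pos: [554.2, -254.7, 73.9]
tool_rot: [[0.983, -0.182, -0.002], [-0.182, -0.983, 0.002], [-0.002, -0.002, -1.0]]
ft_force: [-4.1, 3.9, 7.4]
opening: 12.9
gripper_force: 30.0
t 49.58 pos [ 554.2 -254.7   73.9] yaw -0.1833 open 12.9 gf 30.0 F [-4.1  3.9  7.4]
shift [0.0009 0.0007 0.0009] turn z 0.0017 tilt [-0.0017  0.0019]
[ 0.83088474  0.67452139 -0.02424115]
```

Release, rise, turn back to the viewing yaw and look.

```bash
python3 -m jog '[[[0,0,0],[0,0,0],0],[[0,0,0],[0,0,0],0],[[0,0,0],[0,0,0],0],[[0,0,0],[0,0,0],0],[[0,0,0],[0,0,0],0.4],[[0,0,-0.04],[0,0,0],0.4],[[0,0,-0.08],[0,0,0],0.4],[[0,0,-0.12],[0,0,0],0.4],[[0,0,-0.16],[0,0,0],0.4],[[0,0,-0.185],[0,0,0],0.4]]'>/dev/null
python3 -m jog '[[[0,0,0],[0,0,-1.2],0.4],[[0,0,0],[0,0,-1.2],0.4],[[0,0,0],[0,0,-1.2],0.4],[[0,0,0],[0,0,-1.2],0.4],[[0,0,0],[0,0,-1.2],0.4],[[0,0,0],[0,0,-1.2],0.4],[[0,0,0],[0,0,-1.2],0.4],[[0,0,0],[0,0,-1.2],0.4],[[0,0,0],[0,0,-1.2],0.4],[[0,0,0],[0,0,-1.2],0.4]]'>/dev/null
python3 -m jog '[[[0,0,0],[0,0,-0.55],0.4],[[0,0,0],[0,0,-0.55],0.4],[[0,0,0],[0,0,-0.55],0.4],[[0,0,0],[0,0,-0.55],0.4],[[0,0,0],[0,0,-0.55],0.4],[[0,0,0],[0,0,-0.55],0.4],[[0,0,0],[0,0,-0.55],0.4],[[0,0,0],[0,0,-0.55],0.4]]'>/dev/null
python3 go.py 555 -255 250
python3 w.py w16; python3 - <<'E'
from m import *
m=(P[...,2]>71)&(P[...,2]<95)&(np.hypot(P[...,0]-556,P[...,1]+254)<35)
q=P[m][:,:2].astype(np.float32);(c,s,a)=cv2.minAreaRect(q);print(len(q),c,s,a,"rad",np.radians(a),np.radians(a)-np.pi/2)
circ(137,149,(530,-74),45)
save("dial2",cv2.resize(d["im"][20:280,130:390],None,fx=2.2,fy=2.2))
E
```

```text
t 51.92 pos [ 554.8 -255.8  258.4] yaw 1.5652 open 61.4 gf 0.0 F [-0.2  0.2 -0. ]
shift [0.0008 0.0002 0.0084] turn z -0.0055 tilt [-0. -0.]
496 (556.0188598632812, -255.78216552734375) (13.351459503173828, 46.05497360229492) 79.43370819091797 rad 1.3863797449999071 -0.18441658179498943
c [531.  -90.3] d 36.4 n 105 54 z 142.2
```

View pics/dial2.png

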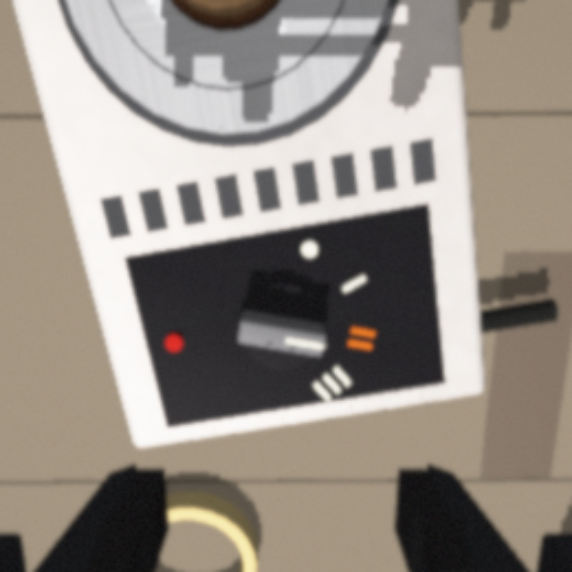

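The pointer faces the orange two-bar mark (bar at −0.184 rad, so dial ≈ 1.40). Final check of the stack from the top camera, then hand in.

```bash
python3 t.py | grep -E "^(weight|cork|wax|tape|dial|plate)"; python3 - <<'E'
from h import *
save("end",eyes.grab_frame("scene")["color"][130:260,130:330].repeat(3,0).repeat(3,1))
E
```

```text
weight 0.74 542 [526.6 -74.2 143.2] top z 140.3 diam 66.5
weight 0.61 791 [531.6 165.5   2.8] top z 2.8 diam 89.8
cork_block 0.7 432 [642.1 263.   23.3] top z 25.8 diam 66.1
wax_tin 0.65 412 [539.8 260.8  30.2] top z 33.5 diam 63.5
tape_roll 0.7 208 [ 488.9 -459.7   19.9] top z 21.8 diam 44.9
plate_center 0.94 [526.7 -71.5  57.6]
weight 0.56 [526.1 -74.5 107.3]
```

View pics/end.png

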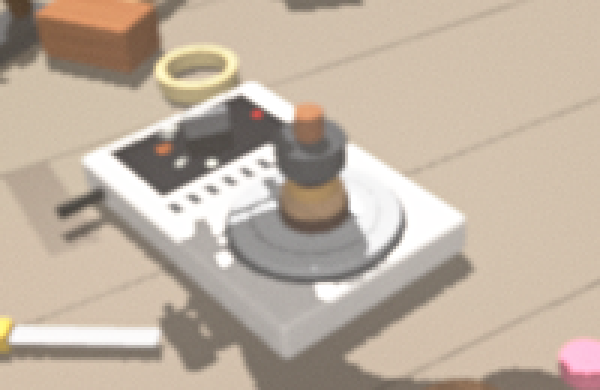

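The weight stands upright on the stack at (310,150).

```bash
python3 -c "
from plant import r
print(r.close_job())"
```

```text
the job is handed in; nothing more can be done
None
```

Handed in at about 52 s: the four discs present (68, 61, 47, 40 mm; disc54 was absent) are stacked within about 1 mm of the plate centre, the weight stands upright on top and the dial reads about 1.40 rad; the hand-in call gave no verdict.

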